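# Release chocolate balls into the tray

## Task

Chocolate balls wait in the two lanes of the dispenser, and the white tray stands below only one of the spouts. With your fingertips press down the black lever pad on that side, keep it down until all three balls have rolled under the gate into the tray, then let go so that the gate shuts. Work the gate only by its pad: do not touch the balls or the gates, do not work the other lever, and leave the tray, the cake and everything else where they stand.

Things in the scene. Friction and masses are not known exactly. Their poses are not given: they have to be found in the camera images.
- dispenser: Fixed twin ball dispenser of sheet steel, 140 x 232 x 168 mm high. Origin: centre of its underside, on the table; x points the way the balls roll (away from the robot), y left, z up. A lane on each side with three balls behind a gate; over each lane's outer edge a steel rocking lever along x: black pad on the robot-side end, gate on the other. A pad works only its own side's gate
- spout_left (a point): middle of the left lane's open lower end (floor), x = 90, y = 65 mm in the dispenser's frame, 75 mm up. The lane slopes 0.2 rad down to it from x = -72 mm, open above, 32 mm wide inside, walls 26 mm high
- spout_right (a point): the same for the right lane, y = -65 mm
- pad_left (a point): black square press pad, 50 x 50 x 8 mm, on the robot-side end of the left lever; this point: centre of its top face, which at rest is level at 160 mm above the table, at x = -155, y = +85 mm in the dispenser's frame, free above and below; beside it only the low shaker. Pressed right down it is 41 mm lower and slopes 0.4 rad
- pad_right (a point): the same pad of the right lever, at x = -155, y = -85 mm in the dispenser's frame
- lever_left (a joint): angle of the left lever: 0 at rest (gate shut), 0.4 rad with the pad right down on its stop. Its pivot runs along y, at x = -50 mm, 150 mm up, in the dispenser's frame. From about 0.25 rad the balls pass under the gate; a spring shuts it again when let go. The push at the pad grows from about 3 N to 6 N
- lever_right (a joint): the same for the right lever
- gate_left (a point): steel gate plate across the left lane, 30 mm wide, 62 mm high, 4 mm thick, hung from the far end of the left lever; this point: middle of its lower edge, which at rest is 6 mm above the lane's floor, at x = +32, y = +65 mm in the dispenser's frame
- gate_right (a point): the same gate of the right lane (y = -65 mm)
- tray: white plastic open tray, loose, 140 (x) x 110 (y) x 50 mm high, walls 4 mm; origin: centre of its underside; it stands on the table below one of the two spouts, its near edge under the spout (centre at about x = 130, y = +65 or -65 mm in the dispenser's frame)
- cake: bystander: small round chocolate cake on a card, 104 mm wide, 47 mm high, under the other spout; origin: centre of its underside
- shaker: bystander: steel shaker, 42 mm wide, 66 mm high, upright on the table midway between the two pads; origin: centre of its underside
- bowl: bystander: steel bowl, 110 mm wide, 55 mm high, left of the dispenser; origin: centre of its underside
- syrup: bystander: amber bottle, 54 mm wide, 150 mm high, right of the dispenser; origin: centre of its underside
- cake_ring: bystander: steel cake ring, 80 mm wide, 50 mm high, right of the dispenser; origin: centre of its underside
- spatula: bystander: spatula, 200 mm long, lying left of the dispenser
- ball_left0_center (a point): centre of a loose chocolate ball, 26 mm, 12 g, number 1 behind the gate of the left lane
- ball_left1_center (a point): centre of a loose chocolate ball, 26 mm, 12 g, number 2 behind the gate of the left lane
- ball_left2_center (a point): centre of a loose chocolate ball, 26 mm, 12 g, number 3 behind the gate of the left lane
- ball_right0_center (a point): centre of a loose chocolate ball, 26 mm, 12 g, number 1 behind the gate of the right lane
- ball_right1_center (a point): centre of a loose chocolate ball, 26 mm, 12 g, number 2 behind the gate of the right lane
- ball_right2_center (a point): centre of a loose chocolate ball, 26 mm, 12 g, number 3 behind the gate of the right lane
Mind the look-alikes: they are no part of the job. What is shaped like the part that bears ball_right1_center but red or turquoise is not meant.

How it is judged:
On the way, in this order (a step that is already met when the one before it is completed fails the run):
1. the pad on the tray's side is being pressed down by the fingers and its gate is rising (((y of tray in the frame of dispenser above 0 m and contact force between the fingers and lever_left_c0 above 0.5 N and value of joint lever_left above 0.1 rad) or (y of tray in the frame of dispenser below 0 m and contact force between the fingers and lever_right_c0 above 0.5 N and value of joint lever_right above 0.1 rad))), for 0.05 s.
2. all three balls of that lane are in the tray while the pad is still held down (((y of tray in the frame of dispenser above 0 m and (x of ball_left0_center in the frame of tray between -0.068 and 0.068 m and y of ball_left0_center in the frame of tray between -0.053 and 0.053 m and z of ball_left0_center in the frame of tray between 0.008 and 0.045 m) and (x of ball_left1_center in the frame of tray between -0.068 and 0.068 m and y of ball_left1_center in the frame of tray between -0.053 and 0.053 m and z of ball_left1_center in the frame of tray between 0.008 and 0.045 m) and (x of ball_left2_center in the frame of tray between -0.068 and 0.068 m and y of ball_left2_center in the frame of tray between -0.053 and 0.053 m and z of ball_left2_center in the frame of tray between 0.008 and 0.045 m) and value of joint lever_left above 0.15 rad) or (y of tray in the frame of dispenser below 0 m and (x of ball_right0_center in the frame of tray between -0.068 and 0.068 m and y of ball_right0_center in the frame of tray between -0.053 and 0.053 m and z of ball_right0_center in the frame of tray between 0.008 and 0.045 m) and (x of ball_right1_center in the frame of tray between -0.068 and 0.068 m and y of ball_right1_center in the frame of tray between -0.053 and 0.053 m and z of ball_right1_center in the frame of tray between 0.008 and 0.045 m) and (x of ball_right2_center in the frame of tray between -0.068 and 0.068 m and y of ball_right2_center in the frame of tray between -0.053 and 0.053 m and z of ball_right2_center in the frame of tray between 0.008 and 0.045 m) and value of joint lever_right above 0.15 rad))), for 0.2 s.
At the end, for the whole second after the job is handed in: The three balls of the lane above the tray lie inside the tray, the other lane's three balls are still behind their gate, both levers are back at rest (within 0.04 rad, gates shut), the tray and the bystanders are within 20 mm of where they stood, upright (((y of tray in the frame of dispenser above 0 m and (x of ball_left0_center in the frame of tray between -0.068 and 0.068 m and y of ball_left0_center in the frame of tray between -0.053 and 0.053 m and z of ball_left0_center in the frame of tray between 0.008 and 0.045 m) and (x of ball_left1_center in the frame of tray between -0.068 and 0.068 m and y of ball_left1_center in the frame of tray between -0.053 and 0.053 m and z of ball_left1_center in the frame of tray between 0.008 and 0.045 m) and (x of ball_left2_center in the frame of tray between -0.068 and 0.068 m and y of ball_left2_center in the frame of tray between -0.053 and 0.053 m and z of ball_left2_center in the frame of tray between 0.008 and 0.045 m) and (x of ball_right0_center in the frame of dispenser between -0.08 and 0.032 m and y of ball_right0_center in the frame of dispenser between -0.081 and -0.049 m and z of ball_right0_center in the frame of dispenser above 0.08 m) and (x of ball_right1_center in the frame of dispenser between -0.08 and 0.032 m and y of ball_right1_center in the frame of dispenser between -0.081 and -0.049 m and z of ball_right1_center in the frame of dispenser above 0.08 m) and (x of ball_right2_center in the frame of dispenser between -0.08 and 0.032 m and y of ball_right2_center in the frame of dispenser between -0.081 and -0.049 m and z of ball_right2_center in the frame of dispenser above 0.08 m)) or (y of tray in the frame of dispenser below 0 m and (x of ball_right0_center in the frame of tray between -0.068 and 0.068 m and y of ball_right0_center in the frame of tray between -0.053 and 0.053 m and z of ball_right0_center in the frame of tray between 0.008 and 0.045 m) and (x of ball_right1_center in the frame of tray between -0.068 and 0.068 m and y of ball_right1_center in the frame of tray between -0.053 and 0.053 m and z of ball_right1_center in the frame of tray between 0.008 and 0.045 m) and (x of ball_right2_center in the frame of tray between -0.068 and 0.068 m and y of ball_right2_center in the frame of tray between -0.053 and 0.053 m and z of ball_right2_center in the frame of tray between 0.008 and 0.045 m) and (x of ball_left0_center in the frame of dispenser between -0.08 and 0.032 m and y of ball_left0_center in the frame of dispenser between 0.049 and 0.081 m and z of ball_left0_center in the frame of dispenser above 0.08 m) and (x of ball_left1_center in the frame of dispenser between -0.08 and 0.032 m and y of ball_left1_center in the frame of dispenser between 0.049 and 0.081 m and z of ball_left1_center in the frame of dispenser above 0.08 m) and (x of ball_left2_center in the frame of dispenser between -0.08 and 0.032 m and y of ball_left2_center in the frame of dispenser between 0.049 and 0.081 m and z of ball_left2_center in the frame of dispenser above 0.08 m))) and value of joint each of lever_left, lever_right below 0.04 rad and distance of each of tray, cake, shaker, bowl, syrup, cake_ring, spatula from where it was at the start of the episode below 0.02 m and angle between each of cake, shaker, bowl, syrup, cake_ring's own z axis and vertical below 0.2 rad); the robot touches nothing.
It fails at once if the lever on the side without the tray is worked (over 0.08 rad) ((y of tray in the frame of dispenser above 0 m and value of joint lever_right above 0.08 rad) or (y of tray in the frame of dispenser below 0 m and value of joint lever_left above 0.08 rad)).
It fails at once if the robot touches a ball (contact force between any of the fingers, the arm and ball_left0 above 0.2 N or contact force between any of the fingers, the arm and ball_left1 above 0.2 N or contact force between any of the fingers, the arm and ball_left2 above 0.2 N or contact force between any of the fingers, the arm and ball_right0 above 0.2 N or contact force between any of the fingers, the arm and ball_right1 above 0.2 N or contact force between any of the fingers, the arm and ball_right2 above 0.2 N).
It fails at once if the robot touches a gate (contact force between any of the fingers, the arm and lever_left_c1 above 0.5 N or contact force between any of the fingers, the arm and lever_left_c2 above 0.5 N or contact force between any of the fingers, the arm and lever_right_c1 above 0.5 N or contact force between any of the fingers, the arm and lever_right_c2 above 0.5 N).
It fails at once if a ball is lifted (height (world z) of any of ball_left0_center, ball_left1_center, ball_left2_center, ball_right0_center, ball_right1_center, ball_right2_center above 0.14 m).
It fails at once if the tray or a bystander is shifted by more than 20 mm (distance of any of tray, cake, shaker, bowl, syrup, cake_ring, spatula from where it was at the start of the episode above 0.02 m).
It also fails if it takes over 30 s, if anything falls off the work surface, if the arm or the gripper's body presses on something with over 40 N, if the wrist force passes 120 N, or if a joint passes its speed limit or range.

## Robot

A 7-joint arm with a two-finger parallel gripper is mounted at the origin on the work surface. World frame = base frame: x ahead of the robot, y to its left, z up, the work surface at z = 0. Lengths are in m, angles in rad, forces in N, time in s.
With the tool pointing down it reaches from about 0.425 to 0.925 m from the base axis. Payload 6.8 kg.
Tool frame: the origin (TCP) lies midway between the tips of the shut fingers; the grasp point (between the pads) lies 19 mm behind it; z points along the fingers, y is the line along which they close (so a half turn about z gives the same grasp; the last joint's range is limited). The gripper opens to 85 mm and grips with 20 to 120 N. Pads are 22 mm wide; open, the fingers measure 114 mm over their backs; the gripper's body (76 mm by 85 mm) begins 54 mm behind the grasp point. The pads swing forward as they close: fully open they stand 13 mm farther back than shut.
Start: joints at [-1.212, 0.477, 0.022, 1.555, -0.011, 1.109, -0.083], TCP at [0.304, 0.603, 0.231] pointing down, gripper open.
Joint ranges: [-2.96, 2.96], [-0.34, 2.1], [-1.41, 1.46], [0.24, 2.44], [-1.37, 4.51], [0.17, 1.92], [-2.96, 2.96]. Speed limits (rad/s): [2.39, 2.39, 3.14, 3.14, 3.14, 3.14, 3.14].

## Interface

Orientations are given as a unit quaternion [w, x, y, z].
In Python, from station import bot gives the robot as it stands.
- The arm moves only by the tool jog_arm, never from a script. Its argument "rows" is a list of rows, each an object of numbers: "fingers": the finger opening in mm, from 0 to 85.4; "x", "y", "z": the shift along the tool's x, y, z in mm; "ax", "ay", "az": the turn, a rotation vector about the tool's x, y, z in degrees. A call has exactly 8 rows; each row shifts and turns the commanded pose from where the row before left it, along the tool's axes as they then stand; what a row does not reach is not made up. A row lasts 1/10 s, in which the tool goes at most 50 mm and 8.59 degrees, less where a joint would pass 70% of its speed; a pose out of reach is approached as far as the arm can. A call with a gripper value outside its range is refused whole. The fingers move at their own pace and stop on an object; "force" is the grip in N (left out, the last holds). Time passes only in rows, so rows that do not move let the fingers close, or fill a call up. It gives the time, the measured TCP pose, the force, the opening and the grip force at its end, in the units of the state.
- bot.get_obs(): the state, without advancing time (a new reading comes with each control period).
- bot.read_camera(name): name is "scene" or "top"; returns a dict with "pixels" (480x640x3 uint8, red, green, blue), "vertical_fov" (degrees; the focal length in pixels is half the picture's height over the tangent of half this angle, whatever the lens; pixels are square), "cx", "cy" (the principal point, pixels), "world_from_camera" (4x4, takes a point from camera to world coordinates). Camera axes: x right, y down, z forward; pixel columns grow to the right and rows downward; lengths in m; the calibration is good to about 2 mm. A picture is of the moment at which its call begins. There is no depth.
- bot.hand_in(): hands the job in; it is judged then, once.
The state is a dict: "t": time; "q": joint angles; "joint_vel": joint speeds; "joint_torque": joint torques, N m; "eef_pos": TCP position; "tool_rot": TCP orientation; "contact_force": force on the tool from outside, world axes, zero at the start; "torque": the same for the moment, N m; "gripper_width": opening from 0.0 (shut) to 1.0 (fully open); "grasp_force": force on a finger pad.
Only numpy, scipy, OpenCV 4.12 (cv2) and the standard library are available. Lean on these libraries where they do the work, as an engineer would, in place of code of your own. Each camera call takes 0.05 s, during which the arm holds its last target. There are 200 camera calls.

## Working session

There is one attempt and no reset: what is moved stays moved. The work goes in short steps, Python scripts to look and compute and a tool call to move; the robot and the scene stay as the last step left them, time stands still between calls to the robot, and variables do not carry over. Pictures are saved under pics/ and viewed, at most 10 in all, crops included, and the job is handed in when it is done.

Besides the shell and the picture viewer there is one more tool, called in YAML: its name, and indented under it one key for each argument. jog_arm: Moves the arm, as the interface text tells. Its arguments: {"type":"object","properties":{"rows":{"type":"array","items":{"type":"object","properties":{"fingers":{"type":"number"},"x":{"type":"number"},"y":{"type":"number"},"z":{"type":"number"},"ax":{"type":"number"},"ay":{"type":"number"},"az":{"type":"number"}}}},"force":{"type":"number"}},"required":["rows"]}

```bash
mkdir -p pics
python3 - <<'E'
from station import bot
import cv2,numpy as np
for n in("scene","top"):
    d=bot.read_camera(n);cv2.imwrite(f"pics/{n}0.png",d["pixels"][:,:,::-1])
    print(n,d["vertical_fov"],d["cx"],d["cy"],np.round(d["world_from_camera"],4).tolist())
o=bot.get_obs();print(o["t"],o["eef_pos"],o["tool_rot"],o["gripper_width"])
E
```

```text
scene 42.779713030750564 319.1247490277652 245.1794552804162 [[0.8329, 0.3714, -0.4103, 1.0539], [0.5532, -0.5801, 0.5978, -0.6255], [-0.016, -0.7249, -0.6887, 0.9072], [0.0, 0.0, 0.0, 1.0]]
top 55.53757262063415 323.91474736404115 234.4586661108431 [[-0.0125, -0.9926, 0.1209, 0.4891], [-0.9995, 0.0158, 0.0258, 0.0183], [-0.0275, -0.1205, -0.9923, 0.8779], [0.0, 0.0, 0.0, 1.0]]
0.1 [0.30355976 0.60230585 0.23040903] [-1.26986839e-04  2.31272356e-01  9.72888703e-01 -8.07774165e-04] 1.0035471788396852
```

View pics/scene0.png

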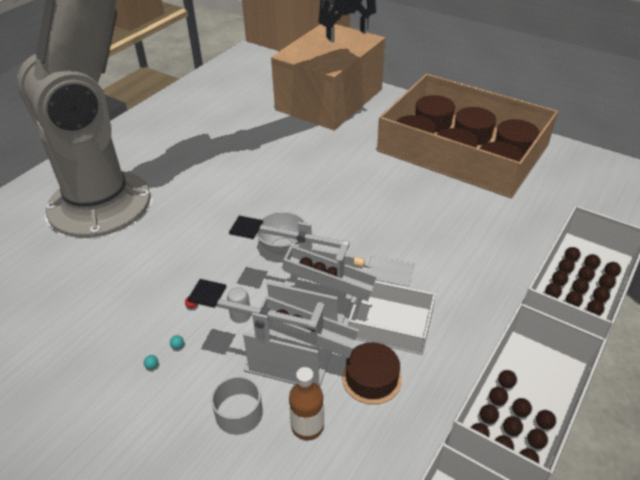

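View pics/top0.png

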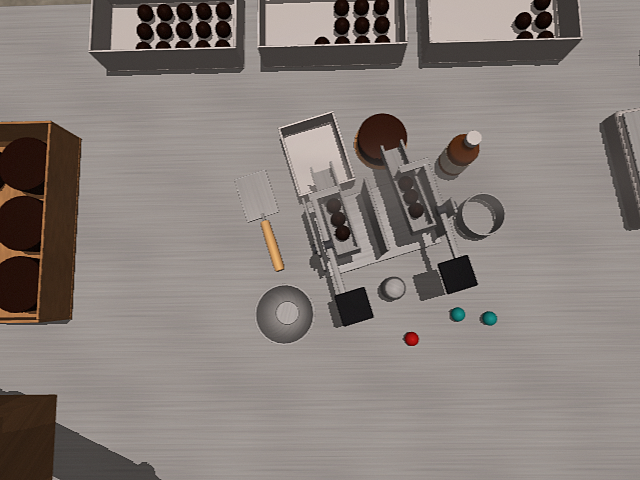

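The tray (top 318,155) is under the left spout and the cake (382,137) is under the right one. Pad candidates in the top view are left (354,307), which I want, and right (458,274), which I don't. I'll check the left pad in an enlarged crop and measure it.

```bash
cat > h.py <<'E'
import numpy as np
def ray(d,u,v,z):
    f=240/np.tan(np.radians(d["vertical_fov"]/2));T=np.array(d["world_from_camera"])
    r=T[:3,:3]@[(u-d["cx"])/f,(v-d["cy"])/f,1];return T[:3,3]+r*(z-T[2,3])/r[2]
E
python3 - <<'E'
from station import bot
from h import *
import cv2
d=bot.read_camera("top");im=d["pixels"][:,:,::-1]
C={}
for n,(a,b,c,e) in dict(L=(325,280,385,335),R=(430,250,485,300)).items():
    m=(im[b:e,a:c].max(2)<45).astype(np.uint8)
    k,l,s,ct=cv2.connectedComponentsWithStats(m);i=1+s[1:,4].argmax();u,v=ct[i]+[a,b]
    pts=np.argwhere(l==i)[:,::-1].astype(np.float32)+[a,b]
    print(n,u,v,s[i],cv2.minAreaRect(pts.astype(np.float32)),ray(d,u,v,.16));C[n]=ray(d,u,v,.16)
w=C["L"]-C["R"];print(np.linalg.norm(w[:2]),"yaw",np.degrees(np.arctan2(-w[0],w[1])))
s=bot.read_camera("scene");print(ray(s,246,227,.16),ray(s,208,293,.16))
cv2.imwrite("pics/crop1.png",cv2.resize(im[110:340,240:500],None,fx=2.3,fy=2.3,interpolation=cv2.INTER_CUBIC))
E
```

```text
L 353.34458788480634 306.1837140019861 [   9    7   39   39 1007] ((353.381103515625, 306.1135559082031), (32.055362701416016, 31.981840133666992), 72.89727020263672) [ 0.4635248  -0.00745096  0.16      ]
R 456.9102564102564 274.01676528599603 [   8    5   39   39 1014] ((457.1500549316406, 273.9500427246094), (32.25522994995117, 31.93899917602539), 71.56505584716797) [ 0.51119543 -0.16960321  0.16      ]
0.16901431967418973 yaw 16.3826416089631
[ 0.46904979 -0.00880434  0.16      ] [ 0.51807164 -0.17028385  0.16      ]
```

View pics/crop1.png

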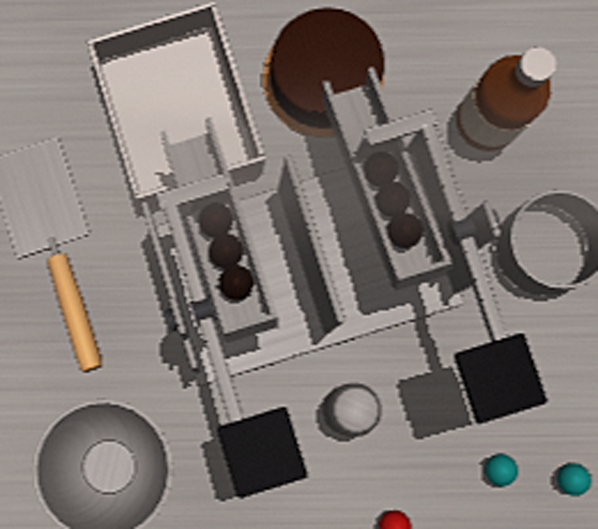

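The target is the left pad, at crop (262,452), which is about (0.465, -0.008) in world coordinates. The right pad, the red and turquoise balls and the shaker are not involved. I'll move over the left pad with the fingers shut.

jog_arm:
  rows:
    - {"x": -26, "y": -29.5, "fingers": 0}
    - {"x": -26, "y": -29.5, "fingers": 0}
    - {"x": -26, "y": -29.5, "fingers": 0}
    - {"x": -26, "y": -29.5, "fingers": 0}
    - {"x": -26, "y": -29.5, "fingers": 0}
    - {"x": -26, "y": -29.5, "fingers": 0}
    - {"x": -26, "y": -29.5, "fingers": 0}
    - {"x": -26, "y": -29.5, "fingers": 0}
  force: 40

```text
invalid input
```

jog_arm:
  rows:
    - {"x": -30, "y": -34, "fingers": 0}
    - {"x": -30, "y": -34, "fingers": 0}
    - {"x": -30, "y": -34, "fingers": 0}
    - {"x": -30, "y": -34, "fingers": 0}
    - {"x": -30, "y": -34, "fingers": 0}
    - {"x": -30, "y": -34, "fingers": 0}
    - {"x": -30, "y": -34, "fingers": 0}
    - {"fingers": 0}

```text
invalid input
```

jog_arm:
  rows:
    - {"x": -26, "y": -29.5, "z": 0, "ax": 0, "ay": 0, "az": 0, "fingers": 0}
    - {"x": -26, "y": -29.5, "z": 0, "ax": 0, "ay": 0, "az": 0, "fingers": 0}
    - {"x": -26, "y": -29.5, "z": 0, "ax": 0, "ay": 0, "az": 0, "fingers": 0}
    - {"x": -26, "y": -29.5, "z": 0, "ax": 0, "ay": 0, "az": 0, "fingers": 0}
    - {"x": -26, "y": -29.5, "z": 0, "ax": 0, "ay": 0, "az": 0, "fingers": 0}
    - {"x": -26, "y": -29.5, "z": 0, "ax": 0, "ay": 0, "az": 0, "fingers": 0}
    - {"x": -26, "y": -29.5, "z": 0, "ax": 0, "ay": 0, "az": 0, "fingers": 0}
    - {"x": -26, "y": -29.5, "z": 0, "ax": 0, "ay": 0, "az": 0, "fingers": 0}
  force: 40

```text
t: 1.0
eef_pos: [0.3835, 0.2968, 0.2313]
tool_rot: [0.0, 0.231, 0.973, 0.0]
contact_force: [1.2, 0.1, 0.3]
gripper_width: 0.001
grasp_force: 0.0
```

jog_arm:
  rows:
    - {"x": -30, "y": -33.5, "z": 0, "ax": 0, "ay": 0, "az": 0, "fingers": 0}
    - {"x": -30, "y": -33.5, "z": 0, "ax": 0, "ay": 0, "az": 0, "fingers": 0}
    - {"x": -30, "y": -33.5, "z": 0, "ax": 0, "ay": 0, "az": 0, "fingers": 0}
    - {"x": -30, "y": -33.5, "z": 0, "ax": 0, "ay": 0, "az": 0, "fingers": 0}
    - {"x": -30, "y": -33.5, "z": 0, "ax": 0, "ay": 0, "az": 0, "fingers": 0}
    - {"x": -30, "y": -33.5, "z": 0, "ax": 0, "ay": 0, "az": 0, "fingers": 0}
    - {"x": -30, "y": -34, "z": 0, "ax": 0, "ay": 0, "az": 0, "fingers": 0}
    - {"x": 0, "y": 0, "z": 20, "ax": 0, "ay": 0, "az": 0, "fingers": 0}

```text
t: 1.8
eef_pos: [0.4678, -0.0122, 0.2134]
tool_rot: [0.003, 0.236, 0.972, 0.0]
contact_force: [0.9, 0.4, -1.3]
gripper_width: 0.003
grasp_force: 0.0
```

Run:
```python
from station import bot
import cv2
o=bot.get_obs();print(o["t"],o["eef_pos"])
im=bot.read_camera("scene")["pixels"][:,:,::-1]
cv2.imwrite("pics/s2.png",cv2.resize(im[100:400,180:460],None,fx=2,fy=2))
```

```text
1.8 [ 0.46776621 -0.01215902  0.21342552]
```

View pics/s2.png

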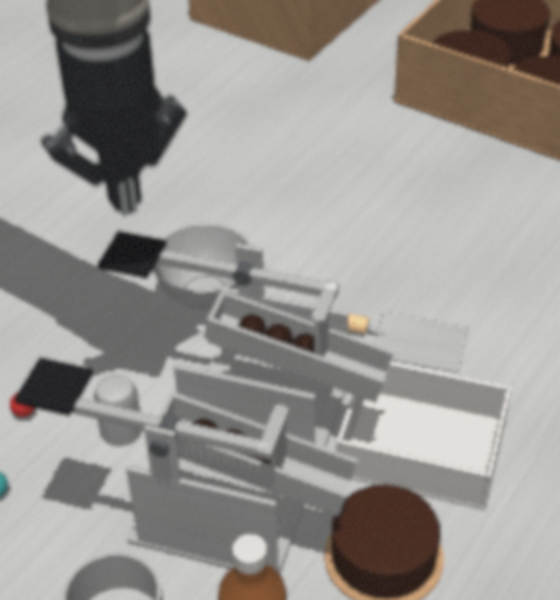

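The shut fingertips (crop 128,210) hang right above the left pad (133,255), and everything else is untouched. Now pressing.

jog_arm:
  rows:
    - {"x": 5, "y": 1, "z": 20, "ax": 0, "ay": 0, "az": 0, "fingers": 0}
    - {"x": 0, "y": 0, "z": 20, "ax": 0, "ay": 0, "az": 0, "fingers": 0}
    - {"x": 0, "y": 0, "z": 8, "ax": 0, "ay": 0, "az": 0, "fingers": 0}
    - {"x": 0, "y": 0, "z": 8, "ax": 0, "ay": 0, "az": 0, "fingers": 0}
    - {"x": 0, "y": 0, "z": 8, "ax": 0, "ay": 0, "az": 0, "fingers": 0}
    - {"x": 0, "y": 0, "z": 8, "ax": 0, "ay": 0, "az": 0, "fingers": 0}
    - {"x": 0, "y": 0, "z": 8, "ax": 0, "ay": 0, "az": 0, "fingers": 0}
    - {"x": 0, "y": 0, "z": 4, "ax": 0, "ay": 0, "az": 0, "fingers": 0}

```text
t: 2.65
eef_pos: [0.4625, -0.0023, 0.1273]
tool_rot: [0.001, 0.231, 0.973, 0.001]
contact_force: [0.8, 3.1, 6.3]
gripper_width: 0.002
grasp_force: 2.6
```

jog_arm:
  rows:
    - {"x": 0, "y": 0, "z": 0, "ax": 0, "ay": 0, "az": 0, "fingers": 0}
    - {"x": 0, "y": 0, "z": 0, "ax": 0, "ay": 0, "az": 0, "fingers": 0}
    - {"x": 0, "y": 0, "z": 0, "ax": 0, "ay": 0, "az": 0, "fingers": 0}
    - {"x": 0, "y": 0, "z": 0, "ax": 0, "ay": 0, "az": 0, "fingers": 0}
    - {"x": 0, "y": 0, "z": 0, "ax": 0, "ay": 0, "az": 0, "fingers": 0}
    - {"x": 0, "y": 0, "z": 0, "ax": 0, "ay": 0, "az": 0, "fingers": 0}
    - {"x": 0, "y": 0, "z": 0, "ax": 0, "ay": 0, "az": 0, "fingers": 0}
    - {"x": 0, "y": 0, "z": 0, "ax": 0, "ay": 0, "az": 0, "fingers": 0}

```text
t: 3.45
eef_pos: [0.4623, -0.0025, 0.1279]
tool_rot: [0.001, 0.231, 0.973, 0.001]
contact_force: [-0.0, 1.4, 5.9]
gripper_width: 0.001
grasp_force: 2.5
```

Run:
```python
from station import bot
import cv2
im=bot.read_camera("scene")["pixels"][:,:,::-1]
cv2.imwrite("pics/s3.png",cv2.resize(im[100:400,180:460],None,fx=2,fy=2))
```

```text
(no output)
```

View pics/s3.png

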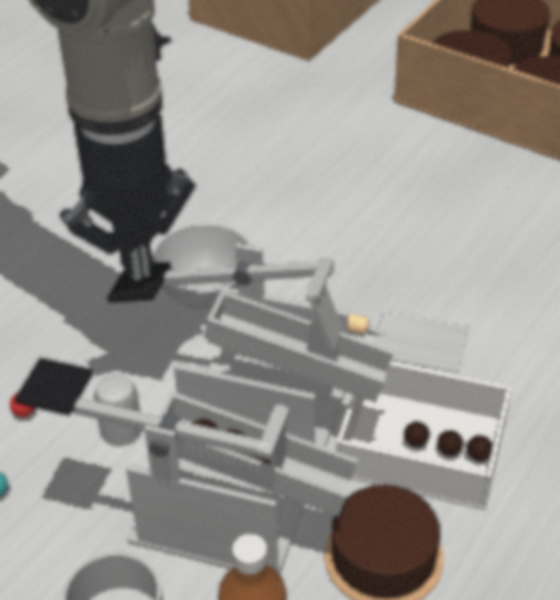

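The gate is up, the left lane is empty and all three balls are in the tray (crop 416,434; 450,443; 480,448). I'll hold a little longer so the balls settle, then release slowly.

jog_arm:
  rows:
    - {"x": 0, "y": 0, "z": 0, "ax": 0, "ay": 0, "az": 0, "fingers": 0}
    - {"x": 0, "y": 0, "z": 0, "ax": 0, "ay": 0, "az": 0, "fingers": 0}
    - {"x": 0, "y": 0, "z": 0, "ax": 0, "ay": 0, "az": 0, "fingers": 0}
    - {"x": 0, "y": 0, "z": 0, "ax": 0, "ay": 0, "az": 0, "fingers": 0}
    - {"x": 0, "y": 0, "z": 0, "ax": 0, "ay": 0, "az": 0, "fingers": 0}
    - {"x": 0, "y": 0, "z": 0, "ax": 0, "ay": 0, "az": 0, "fingers": 0}
    - {"x": 0, "y": 0, "z": 0, "ax": 0, "ay": 0, "az": 0, "fingers": 0}
    - {"x": 0, "y": 0, "z": 0, "ax": 0, "ay": 0, "az": 0, "fingers": 0}

```text
t: 4.3
eef_pos: [0.4623, -0.0025, 0.1279]
tool_rot: [0.001, 0.231, 0.973, 0.001]
contact_force: [-0.7, 1.9, 6.3]
gripper_width: 0.003
grasp_force: 2.5
```

jog_arm:
  rows:
    - {"x": 0, "y": 0, "z": -7, "ax": 0, "ay": 0, "az": 0, "fingers": 0}
    - {"x": 0, "y": 0, "z": -7, "ax": 0, "ay": 0, "az": 0, "fingers": 0}
    - {"x": 0, "y": 0, "z": -7, "ax": 0, "ay": 0, "az": 0, "fingers": 0}
    - {"x": 0, "y": 0, "z": -7, "ax": 0, "ay": 0, "az": 0, "fingers": 0}
    - {"x": 0, "y": 0, "z": -7, "ax": 0, "ay": 0, "az": 0, "fingers": 0}
    - {"x": 0, "y": 0, "z": -25, "ax": 0, "ay": 0, "az": 0, "fingers": 0}
    - {"x": 0, "y": 0, "z": -25, "ax": 0, "ay": 0, "az": 0, "fingers": 0}
    - {"x": 0, "y": 0, "z": -20, "ax": 0, "ay": 0, "az": 0, "fingers": 0}

```text
t: 5.1
eef_pos: [0.4617, -0.003, 0.234]
tool_rot: [0.001, 0.231, 0.973, 0.0]
contact_force: [-0.3, -0.2, -0.3]
gripper_width: -0.0
grasp_force: 0.0
```

jog_arm:
  rows:
    - {"x": 0, "y": 0, "z": 0, "ax": 0, "ay": 0, "az": 0, "fingers": 0}
    - {"x": 0, "y": 0, "z": 0, "ax": 0, "ay": 0, "az": 0, "fingers": 0}
    - {"x": 0, "y": 0, "z": 0, "ax": 0, "ay": 0, "az": 0, "fingers": 0}
    - {"x": 0, "y": 0, "z": 0, "ax": 0, "ay": 0, "az": 0, "fingers": 0}
    - {"x": 0, "y": 0, "z": 0, "ax": 0, "ay": 0, "az": 0, "fingers": 0}
    - {"x": 0, "y": 0, "z": 0, "ax": 0, "ay": 0, "az": 0, "fingers": 0}
    - {"x": 0, "y": 0, "z": 0, "ax": 0, "ay": 0, "az": 0, "fingers": 0}
    - {"x": 0, "y": 0, "z": 0, "ax": 0, "ay": 0, "az": 0, "fingers": 0}

```text
t: 5.9
eef_pos: [0.461, -0.0028, 0.2322]
tool_rot: [-0.0, 0.231, 0.973, -0.0]
contact_force: [0.4, 0.2, 0.5]
gripper_width: 0.002
grasp_force: 0.0
```

Run:
```python
from station import bot
import cv2
im=bot.read_camera("scene")["pixels"][:,:,::-1]
cv2.imwrite("pics/s4.png",cv2.resize(im[100:400,180:460],None,fx=2,fy=2))
```

```text
(no output)
```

View pics/s4.png

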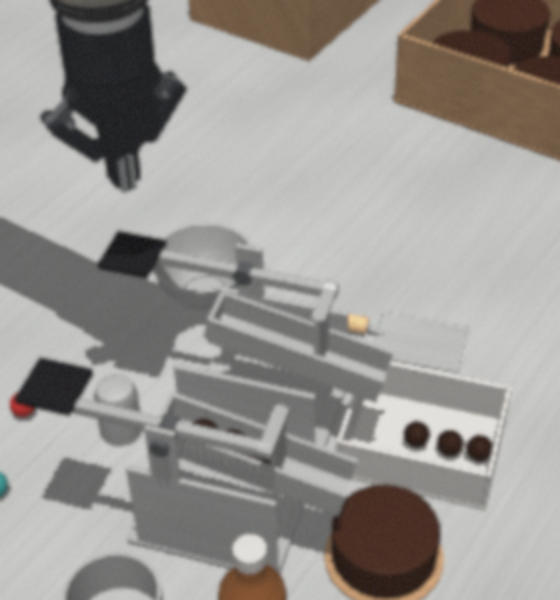

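The pad is back at rest (133,255), the gate is shut (325,320), three balls lie in the tray and nothing else has moved.

```bash
python3 -c "
from station import bot
print(bot.hand_in())"
```

```text
the job is handed in; nothing more can be done
None
```

I pressed the left pad until all three balls rolled into the tray, then let go; the last picture showed the gate shut and everything else in place, and I handed the job in (no verdict was returned).

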